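Clear the capping machine's catch tray

ROBOT

A 6-joint arm with a two-finger parallel gripper is mounted at the origin on the work surface. World frame = base frame: x ahead of the robot, y to its left, z up, the work surface at z = 0. Lengths are in mm, angles in rad, forces in N, time in s.
With the tool pointing down it reaches from about 350 to 975 mm from the base axis. Payload 7.1 kg.
Tool frame: the origin (TCP) lies midway between the tips of the shut fingers; the grasp point (between the pads) lies 19 mm behind it (ctrl.grip_point_offset is the distance from the TCP to the grasp point, in mm); z points along the fingers, y is the line along which they close (so a half turn about z gives the same grasp; the last joint's range is limited). The gripper opens to 88 mm and grips with 3 to 60 N. Pads are 20 mm wide; open, the fingers measure 115 mm over their backs; the gripper's body (75 mm by 178 mm) begins 61 mm behind the grasp point.
Start: joints at [-1.323, 0.423, 1.63, -0, 1.089, -0.019], TCP at [164.797, -602.865, 222.675] pointing down, gripper open.
Joint ranges: [-3, 3], [-0.9, 2.11], [0.09, 2.58], [-1.31, 4.45], [0.11, 2.69], [-2.54, 2.54]. Speed limits (rad/s): [2.39, 2.39, 3.01, 3.14, 3.14, 3.14].

INTERFACE

Orientations are given as a rotation vector (axis times angle).
In Python, from workcell import get_obs, optics, close_job, spotter, ctrl gives the robot as it stands. The module is installed in compiled form; this text tells all that it offers.
- The arm moves only by the tool move_arm, never from a script. Its argument "rows" is a list of rows, each a list of 5 numbers: the shift along the tool's x, y, z in cm, then the turn about the tool's z in degrees, then the opening in per cent of the stroke, from 0 (shut) to 100 (fully open). A call has 1 to 10 rows; each row shifts and turns the commanded pose from where the row before left it, along the tool's axes as they then stand; what a row does not reach is not made up. A row lasts 1/8 s, in which the tool goes at most 62.5 mm and 10.7 degrees, less where a joint would pass 70% of its speed; a pose out of reach is approached as far as the arm can. A call with a gripper value outside its range is refused whole. The fingers move at their own pace and stop on an object; the grip force is fixed at half the most. Time passes only in rows, so rows that do not move let the fingers close. It gives the time, the measured TCP pose, the force, the opening and the grip force at its end, in the units of the state.
- get_obs(): the state, without advancing time (a new reading comes with each control period).
- optics.get_image(name): name is "side" or "top"; returns the picture (384x512x3 uint8, blue, green, red); there is no depth.
- optics.calibration(name): a dict with "camera_matrix" (3x3 intrinsics, pixels), "xyz" and "orientation" of the camera in the world. Camera axes: x right, y down, z forward; pixel columns grow to the right and rows downward; lengths in mm; the calibration is good to about 2 mm. A picture is of the moment at which its call begins. calibration takes no time and is no camera call.
- close_job(): hands the job in; it is judged then, once.
Trained networks look in the newest picture that a camera, given by its name, has taken for a name from the list of things; names that differ only in an ending like _2 or _b are one class to them, and where a whole thing is asked for, a point or a joint stands for the part that bears it (a point fixed in the world has none). Each returns a list of dicts, best first, with "conf" (0 to 1); they miss things now and then, are a little off and sometimes report something else, mostly with a low value. They report only what shows in the picture. A call takes as long as a camera call. They do not tell look-alikes from the thing itself.
- spotter.find_in(camera, label): "point" ([column, row] in pixels, amid what is visible of it).
- spotter.regions_of(camera, label): "region" (384x512 bool, what is visible of it) and "point" ([column, row] in pixels, amid what is visible of it).
The state is a dict: "t": time; "qpos": joint angles; "qvel": joint speeds; "joint_torque": joint torques, N m; "ee_pos": TCP position; "orientation": TCP orientation; "ft_force": force on the tool from outside, world axes, zero at the start; "moment": the same for the moment, N m; "width": finger opening in mm; "grasp_force": force on a finger pad.
Only numpy, scipy, OpenCV 4.12 (cv2) and the standard library are available. Lean on these libraries where they do the work, as an engineer would, in place of code of your own. Each camera call takes 0.05 s, during which the arm holds its last target. There are 200 camera calls.

TASK

Switch the bottle capper off first by pushing its run lever fully over, then lay both finished blue-capped bottles flat in the blue tote without dropping them. After that take the orange pusher and sweep the three stray red caps along the catch tray, over its open edge, into the yellow scrap bin (do not pick the caps up), and stand the pusher upright back in its grey rest. Leave the amber jar and the glass beaker standing where they are.

Things in the scene. Friction and masses are not known exactly. Their poses are not given: they have to be found in the camera images.
- capper: White bottle capping machine with a steel catch tray, fixed. Origin on the bench (z = 0) under the tray, z up. In mm: the tray lies at x -107 to 107, y -110 (open edge, towards the scrap bin) to 160. Behind it the shoulder, x -150 to 150, y 160 to 300, 95 high, then a tower 300 high (y 300 to 470).
- tray_edge (a point): Middle of the tray's open edge, on the deck's top face, 55 mm above the bench; axes as the capper's. From here the flat steel deck runs 270 mm to +y, up to the shoulder. Its two long sides have rims 8 mm thick, 14 mm above the deck, 214 mm apart inside. This edge has no rim. The finished bottles and stray caps lie on the deck.
- run_lever (a joint): Run lever on the capper's shoulder, rad: about 0 to 0.15 at the start (running, leaning to the capper's -x side), 1.0 when pushed fully over to the +x side (off). It turns about a horizontal axis along the capper's y and stays where it is left; light (about 1 N at the tip).
- run_lever_tip (a point): Centre of the red ball (26 mm across) at the end of the run lever, 80 mm from its pivot; steel stem 10 mm thick. The pivot is at x = -85, y = 215, z = 117 mm in the capper's frame.
- scrap_bin: Yellow open scrap bin fixed right against and below the tray's open edge, outside 230 x 120 x 48 mm (x, y, z), walls and floor 5 mm; axes parallel to the capper's. Origin at the centre of its underside, on the bench; the tray lies on its +y side.
- tote: Blue open tote, fixed on the bench, outside 240 x 180 x 70 mm (x, y, z), walls and floor 5 mm. Origin at the centre of its underside.
- rest: Flat grey dish, the pusher's rest, fixed on the bench, outside 210 x 90 mm, rim 12 mm high, walls and floor 5 mm. Its x is its long direction. Origin at the centre of its underside. Tote and rest may change places.
- pusher: Hand pusher with which the tray is swept: an orange block 170 (x) x 30 (y) x 30 mm high with a rubber sole, standing upright on its own, with a black upright grip block above its middle, 70 (x) x 22 (y) mm, from 45 to 90 mm above the sole. 120 g. Origin at the centre of the sole; z up along the grip.
- bottle1: Finished square white bottle with a blue cap, lying on its flat side; body 56 x 34 x 34 mm, its cap (29 mm across) at the +x end, 76 mm long in all. About 70 g. Origin at the middle of the flat underside of the body as it lies; x along the bottle.
- bottle1_mid (a point): Centre of the square body of bottle1.
- bottle2: Finished square white bottle with a blue cap, lying on its flat side; body 56 x 34 x 34 mm, its cap (29 mm across) at the +x end, 76 mm long in all. About 70 g. Origin at the middle of the flat underside of the body as it lies; x along the bottle.
- bottle2_mid (a point): Centre of the square body of bottle2.
- cap1: Stray red screw cap, 28 mm across, 17 mm high, lying flat on the tray. Origin at the centre of its underside.
- cap2: Stray red screw cap, 28 mm across, 17 mm high, lying flat on the tray. Origin at the centre of its underside.
- cap3: Stray red screw cap, 28 mm across, 17 mm high, lying flat on the tray. Origin at the centre of its underside.
- amber_jar: Bystander, loose: amber jar with a blue lid, 52 mm across, 75 mm high, on the far side of the bench. Origin at the centre of its underside.
- beaker: Bystander, loose: small open glass beaker, 52 mm across, 55 mm high, standing on the capper's shoulder (95 mm above the bench), on the +x side of the lever. Origin at the centre of its underside.
Things that resemble listed ones, but are neither listed nor needed, are in the scene too. There is more than one size of the rest; the one meant has the size given above.

How it is judged:
By the outcome, as a careful person would: the job done as asked, in the order asked, and still so for the second after the job is handed in, with the robot touching nothing.
It also fails if it takes over 72 s, if anything falls off the work surface, if the arm or the gripper's body presses on something with over 40 N, if the wrist force passes 120 N, or if a joint passes its speed limit or range.

## Working session

There is one attempt and no reset: what is moved stays moved. The work goes in short steps, Python scripts to look and compute and a tool call to move; the robot and the scene stay as the last step left them, time stands still between calls to the robot, and variables do not carry over. Pictures are saved under pics/ and viewed, at most 10 in all, crops included, and the job is handed in when it is done.

Besides the shell and the picture viewer there is one more tool, called after "Emit:" by a JSON object that holds its "api" and its "payload", one argument or row to a line. move_arm: Moves the arm, as the interface text tells. Its arguments: {"type":"object","properties":{"rows":{"type":"array","items":{"type":"array","items":{"type":"number"}}}},"required":["rows"]}

```bash
mkdir -p pics; ls; python3 - <<'E'
from workcell import get_obs, optics, close_job, spotter, ctrl
import cv2
for n in("top","side"):
    cv2.imwrite(f"pics/{n}0.png",optics.get_image(n)); c=optics.calibration(n); print(n,c)
o=get_obs(); print(o, ctrl.grip_point_offset)
for n in("top","side"):
    for l in["capper","tray_edge","run_lever","run_lever_tip","scrap_bin","tote","rest","pusher","bottle1","cap1","amber_jar","beaker"]:
        try: print(n,l,[(d["point"],round(d["conf"],2)) for d in spotter.find_in(n,l)])
        except Exception as e: print(n,l,e)
E
```

```text
pics
top {'camera_matrix': array([[413.9357004 ,   0.        , 249.98946258],
       [  0.        , 413.9357004 , 188.49315122],
       [  0.        ,   0.        ,   1.        ]]), 'xyz': array([ 316.19981494,   28.46189762, 1338.70999005]), 'orientation': array([-2.14344964,  2.12030047, -0.2112074 ])}
side {'camera_matrix': array([[367.89173426,   0.        , 251.70500211],
       [  0.        , 367.89173426, 192.87338212],
       [  0.        ,   0.        ,   1.        ]]), 'xyz': array([416.98662367, 727.24468372, 957.22939146]), 'orientation': array([-0.22836751,  2.86715261, -1.06599606])}
{'t': 0.1, 'qpos': array([-1.32303241e+00,  4.23742843e-01,  1.63058776e+00, -8.92577792e-06,
        1.08861396e+00, -1.89685888e-02]), 'qvel': array([-0.00114739, -0.00063025, -0.00235405,  0.00054244,  0.00203707,
       -0.00061785]), 'joint_torque': array([ 4.00089466e-04, -5.45614707e+01, -2.74324107e+01,  6.45833812e-02,
        1.88314926e-02, -2.47249363e-05]), 'ee_pos': array([ 164.65842535, -602.40858481,  222.00305254]), 'orientation': array([-3.11236386e+00, -4.17569473e-01,  2
[... 741 characters left out ...]
 ([161.7, 198.5], 0.41)]
side capper [([211.8, 321.1], 0.89)]
side tray_edge [([213.6, 321.8], 0.73), ([250.7, 207.5], 0.29), ([267.9, 172.4], 0.22)]
side run_lever [([263.1, 312.7], 0.67)]
side run_lever_tip [([261.4, 312.8], 0.67)]
side scrap_bin []
side tote [([268.4, 127.3], 0.66)]
side rest [([330.1, 171.6], 0.84), ([272.8, 172.9], 0.69), ([214.9, 273.0], 0.45)]
side pusher [([269.0, 161.8], 0.62)]
side bottle1 [([214.0, 273.2], 0.7), ([246.4, 280.9], 0.66)]
side cap1 [([224.0, 233.2], 0.62), ([259.9, 240.0], 0.46), ([262.3, 312.0], 0.43), ([233.5, 247.4], 0.42), ([185.6, 186.1], 0.19)]
side amber_jar []
side beaker [([247.6, 210.8], 0.7), ([181.4, 308.9], 0.66), ([187.8, 184.8], 0.32)]
```

```bash
python3 - <<'E'
import cv2
a=cv2.imread("pics/top0.png")[90:310,60:460];b=cv2.imread("pics/side0.png")
cv2.imwrite("pics/t1.png",cv2.resize(a,(800,440),interpolation=cv2.INTER_CUBIC)); cv2.imwrite("pics/s1.png",cv2.resize(b,(800,600),interpolation=cv2.INTER_CUBIC))
E
```

```text
(no output)
```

View pics/t1.png

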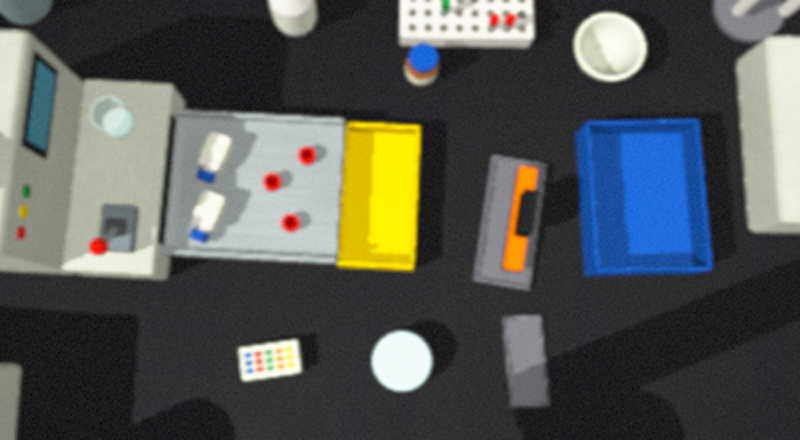

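View pics/s1.png

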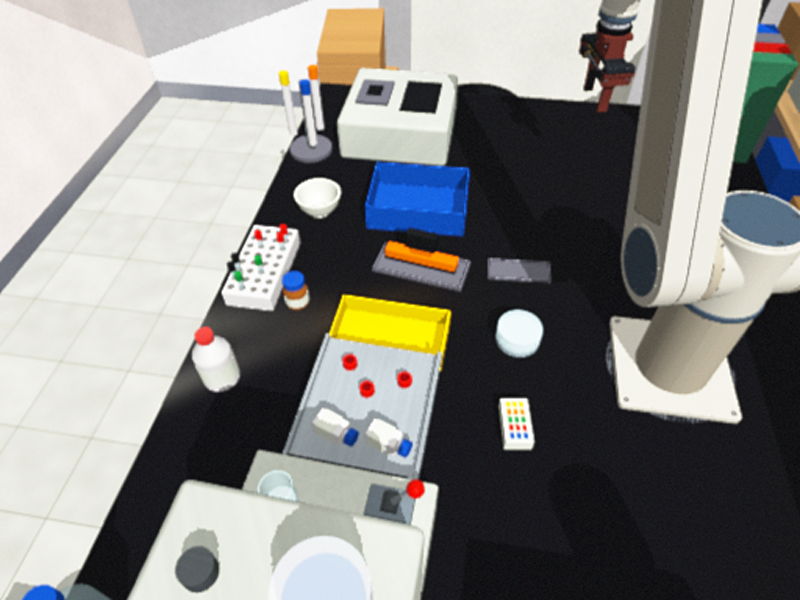

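Top crop: capper at left with the tray towards −y, the lever ball at crop (98,246) on the near side, beaker (112,117), bottles (213,157) and (207,216), caps (307,155), (272,181), (291,222). The orange pusher (522,218) stands in the large grey dish. Two rest candidates: dish (510,222), with the pusher in it, and the smaller one (526,360). I'll check their sizes now.

```bash
cat > h.py <<'E'
import numpy as np, cv2
from scipy.spatial.transform import Rotation as R
from workcell import get_obs, optics, spotter, close_job
def w(cam,px,z):
    c=optics.calibration(cam);px=np.atleast_2d(np.asarray(px,float))
    d=np.c_[px,np.ones(len(px))]@np.linalg.inv(c["camera_matrix"]).T@R.from_rotvec(c["orientation"]).as_matrix().T
    o=c["xyz"];return (o+d*((z-o[2])/d[:,2])[:,None])
def pix(cam,P):
    c=optics.calibration(cam);q=(np.atleast_2d(P)-c["xyz"])@R.from_rotvec(c["orientation"]).as_matrix()@c["camera_matrix"].T
    return q[:,:2]/q[:,2:]
def rect(cam,mask,z):
    """min-area rectangle (centre, sizes, angle deg of long side) of the mask laid on plane z"""
    n,l,s,_=cv2.connectedComponentsWithStats(mask.astype(np.uint8))
    m=l==1+np.argmax(s[1:,4]); ys,xs=np.nonzero(m)
    p=w(cam,np.c_[xs,ys],z)[:,:2].astype(np.float32); (c,s,a)=cv2.minAreaRect(p)
    if s[0]<s[1]: s=s[::-1];a+=90
    return np.round(c,1),np.round(s,1),round((a+90)%180-90,1),np.round(p.mean(0),1)
E
python3 - <<'E'
from h import *
im=optics.get_image("top");H=cv2.cvtColor(im,cv2.COLOR_BGR2HSV)
h,s,v=cv2.split(H)
print("bin",rect("top",(h>22)&(h<35)&(s>150)&(v>80),48))
b=(h>100)&(h<125)&(s>150)&(v>50);b[:,:340]=0
print("tote",rect("top",b,70))
o=(h>5)&(h<20)&(s>150)&(v>100);print("pusher",rect("top",o,30))
for l,z in [("rest",12),("bottle1",80),("cap1",68),("run_lever",0),("beaker",150),("capper",69),("amber_jar",75)]:
  for d in spotter.regions_of("top",l):
    print(l,round(d["conf"],2),np.round(d["point"]),d["region"].sum(),rect("top",d["region"],z))
for (n,z,P) in [("trim",69,[(60+172/2,90+112/2),(60+344/2,90+118/2),(60+163/2,90+258/2),(60+339/2,90+262/2)]),("shoulder",95,[(60+180/2,90+85/2),(60+168/2,90+277/2)])]: print(n,w("top",P,z).round())
r=((h<6)|(h>174))&(s>150)&(v>80);n,l,st,ce=cv2.connectedComponentsWithStats(r.astype(np.uint8))
for i in range(1,n):
  if st[i,4]>15: print("red",ce[i].round(1),st[i,4],w("top",ce[i],67).round(1))
b=(h>100)&(h<125)&(s>120)&(v>50);n,l,st,ce=cv2.connectedComponentsWithStats(b.astype(np.uint8))
for i in range(1,n):
  if 15<st[i,4]<1000: print("blue",ce[i].round(1),st[i,4],w("top",ce[i],75).round(1))
cv2.imwrite("pics/t2.png",cv2.resize(im[150:300,270:370],(400,600),interpolation=cv2.INTER_CUBIC))
E
```

```text
bin (array([560.3,  11.8]), array([241. , 124.5]), -2.4, array([558.1,  11. ], dtype=float32))
tote (array([ 560.2, -399.7]), array([249.4, 204.8]), 1.4, array([ 558., -400.], dtype=float32))
pusher (array([ 528.7, -213.7]), array([172.4,  33.1]), -9.8, array([ 525. , -210.7], dtype=float32))
rest 0.86 [310. 204.] 1131 (array([ 524.8, -198.3]), array([209.5,  90.9]), -9.0, array([ 518.3, -188. ], dtype=float32))
rest 0.6 [324. 271.] 847 (array([ 303.9, -218.2]), array([139.4,  60.6]), 3.7, array([ 303.6, -217.6], dtype=float32))
rest 0.55 [106. 177.] 23803 (array([627.2, 389.1]), array([882. , 405.4]), 87.3, array([602.5, 438.2], dtype=float32))
bottle1 0.84 [160. 197.] 294 (array([517.1, 280.1]), array([75.5, 43.3]), -23.7, array([520. , 278.4], dtype=float32))
bottle1 0.8 [168. 167.] 294 (array([610.3, 274.4]), array([78.7, 41.1]), -23.4, array([612.1, 273.1], dtype=float32))
cap1 0.58 [201. 201.] 41 (array([510.5, 153.4]), array([19. , 18.6]), 1.6, array([509.8, 153.4], dtype=float32))
cap1 0.56 [319. 198.] 630 (array([ 521.3, -206.1]), array([173. ,  41.3]), -8.9, array([ 521.9, 
[... 926 characters left out ...]
), -9.8, array([ 520.3, -203.9], dtype=float32))
trim [[684. 342.  69.]
 [678.  70.  69.]
 [452. 343.  69.]
 [449.  73.  69.]]
shoulder [[721. 325.  95.]
 [421. 327.  95.]]
red [203.4  79.6] 99 [[913.  167.4  67. ]]
red [314.4  99.5] 16 [[ 849.8 -196.3   67. ]]
red [213.3 167.4] 50 [[618.1 127.6  67. ]]
red [195.7 180.6] 50 [[574.9 181.2  67. ]]
red [205.1 201. ] 46 [[510.7 150.1  67. ]]
red [108.7 212.7] 48 [[470.8 445.1  67. ]]
red [505.  335.7] 24 [[ 118.4 -747.5   67. ]]
blue [50.1 67. ] 220 [[944.9 666.3  75. ]]
blue [454.  72.] 95 [[ 949.9 -658.9   75. ]]
blue [271.6 118.2] 171 [[780.7 -55.8  75. ]]
blue [162.6 177.6] 34 [[581.4 283.4  75. ]]
blue [159.4 207.5] 33 [[487.7 288.9  75. ]]
```

View pics/t2.png

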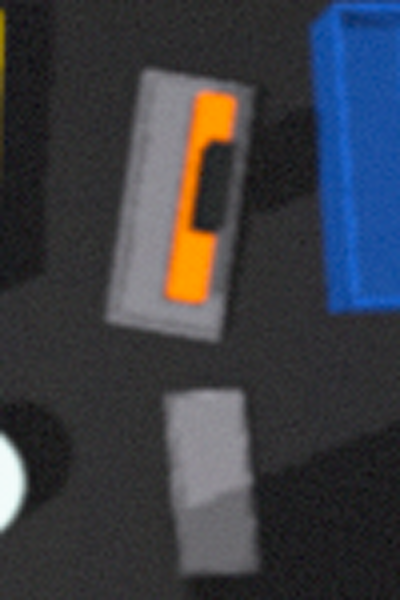

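Of the two rest candidates, the dish at full-picture pixel (310,204) measures 209×91 mm, which fits 210×90. The one at (324,271) is 139×61, a look-alike. The crop confirms this: the pusher stands in the large dish. Next I'll triangulate the lever, caps and bottles.

```bash
python3 - <<'E'
from h import *
from scipy.optimize import least_squares
S=optics.get_image("side");T=optics.get_image("top")
def blobs(im,lo,hi,sm,vm,amin,amax):
    h,s,v=cv2.split(cv2.cvtColor(im,cv2.COLOR_BGR2HSV)); h=(h.astype(int)+90)%180
    n,l,st,ce=cv2.connectedComponentsWithStats(((h>=lo)&(h<=hi)&(s>sm)&(v>vm)).astype(np.uint8))
    return [ce[i].round(1) for i in range(1,n) if amin<st[i,4]<amax]
def tri(a,b):
    r=least_squares(lambda p:np.r_[pix("top",p)[0]-a,pix("side",p)[0]-b],[550,150,70]);return r.x.round(1),round(r.cost,2)
Rt=blobs(T,84,96,150,80,15,110);Rs=blobs(S,84,96,150,80,15,200);Bt=blobs(T,190-180+0,35,120,50,10,60);Bs=blobs(S,10,35,120,50,10,200)
for A,B in((Rt,Rs),(Bt,Bs)):
  for a in A:
    for b in B:
      p,c=tri(a,b)
      if c<12 and 50<p[2]<230: print(a,b,p,c)
# white bottle bodies in top: bright pixels in tray area
for cam,l in(("top","bottle1"),("side","bottle1")):
  for d in spotter.regions_of(cam,l):
    print(cam,d["conf"].__round__(2),np.round(d["point"],1))
h,s,v=cv2.split(cv2.cvtColor(T,cv2.COLOR_BGR2HSV))
m=((v>185)&(s<60)).astype(np.uint8); m[:,:148]=0;m[:,180:]=0;m[:150]=0;m[220:]=0
n,l,st,ce=cv2.connectedComponentsWithStats(m)
for i in range(1,n):
  if st[i,4]>40: print("body",st[i],ce[i].round(1),rect("top",l==i,89))
E
```

```text
[203.4  79.6] [130.4 214.6] [877.4 159.5 136. ] 0.96
[314.4  99.5] [180.  148.3] [ 847.1 -195.3   72.2] 0.02
[213.3 167.4] [223.3 231.4] [618.4 127.7  63.6] 0.02
[195.7 180.6] [234.3 248.5] [574.7 181.6  65.2] 0.04
[205.1 201. ] [258.5 242.5] [510.2 150.4  64.2] 0.08Traceback (most recent call last):
  File "<stdin>", line 14, in <module>
  File "<stdin>", line 9, in tri
    return func(*args, **kwargs)
    vector_fun = VectorFunction(
        fun_wrapped,
    ...<6 lines>...
        workers=workers
    )
    self.J, dct = approx_derivative(
                  ~~~~~~~~~~~~~~~~~^
        self.fun_wrapped, self.x, f0=self.f, **finite_diff_options
        ^^^^^^^^^^^^^^^^^^^^^^^^^^^^^^^^^^^^^^^^^^^^^^^^^^^^^^^^^^
    )
    ^
    J, _nfev = _dense_difference(fun_wrapped, x0, f0, h,
               ~~~~~~~~~~~~~~~~~^^^^^^^^^^^^^^^^^^^^^^^^
                             use_one_sided, method,
                             ^^^^^^^^^^^^^^^^^^^^^^
                             mf)
                             ^^^
    df = [f_eval - f0 for f_eval in f_evals]
                                    ^^^^^^^
    f = np.atleast_1d(self.fun(x, *self.args, **self.kwargs))
                      ~~~~~~~~^^^^^^^^^^^^^^^^^^^^^^^^^^^^^^
    return np.atleast_1d(self.fun(x))
                         ~~~~~~~~^^^
    return self.f(x, *self.args, **self.kwargs)
           ~~~~~~^^^^^^^^^^^^^^^^^^^^^^^^^^^^^^
  File "<stdin>", line 9, in <lambda>
  File "h.py", line 9, in pix
    c=optics.calibration(cam);q=(np.atleast_2d(P)-c["xyz"])@R.from_rotvec(c["orientation"]).as_matrix()@c["camera_matrix"].T
ValueError: time passes only in moves, steps and waits
```

The fixes are consistent: lever ball (455,405,189), 78 mm from the pivot. Bottle bodies are at (618,268) and (524,276), axis about 159°. Caps are at (618,128), (575,182) and (510,150). I'll turn first, then go to the lever.

Emit:
{"api": "move_arm", "payload": {
  "rows": [
    [0, 0, 0, -10.6, 0],
    [0, 0, 0, -10.7, 0],
    [0, 0, 0, -10.7, 0],
    [0, 0, 0, -10.7, 0],
    [0, 0, 0, -10.7, 0],
    [0, 0, 0, -10.7, 0],
    [0, 0, 0, -10.6, 0]
  ]
}}

```text
t: 2.78
ee_pos: [164.8, -602.9, 222.7]
orientation: [2.215, 2.228, -0.0]
ft_force: [-0.3, 0.8, 0.7]
width: 21.3
grasp_force: 0.0
```

Emit:
{"api": "move_arm", "payload": {
  "rows": [
    [5, 3.35, 0, 0, 0],
    [5, 3.35, 0, 0, 0],
    [5, 3.35, 0, 0, 0],
    [5, 3.35, 0, 0, 0],
    [5, 3.35, 0, 0, 0],
    [5, 3.35, 0, 0, 0],
    [5, 3.35, 0, 0, 0],
    [5, 3.35, 0, 0, 0],
    [5, 3.35, 0, 0, 0],
    [5, 3.35, 0, 0, 0]
  ]
}}

```text
t: 4.03
ee_pos: [501.0, -101.1, 223.0]
orientation: [2.221, 2.221, 0.001]
ft_force: [2.0, -0.6, -0.8]
width: 0.6
grasp_force: 0.0
```

Emit:
{"api": "move_arm", "payload": {
  "rows": [
    [5.6, -1.1, 0, 0, 0],
    [5.6, -1.1, 0.5, 0, 0],
    [5.6, -1.1, 0.5, 0, 0],
    [5.6, -1.1, 0.5, 0, 0],
    [5.6, -1.1, 0.5, 0, 0],
    [5.6, -1.1, 0.5, 0, 0],
    [5.6, -1.1, 0.5, 0, 0],
    [5.6, -1.1, 1, 0, 0],
    [5.6, -1, 1, 0, 0],
    [0, 0, 0, 0, 0]
  ]
}}

```text
t: 5.28
ee_pos: [401.0, 404.2, 172.0]
orientation: [-2.217, -2.226, -0.0]
ft_force: [0.4, -0.5, 0.9]
width: 0.7
grasp_force: 0.0
```

Emit:
{"api": "move_arm", "payload": {
  "rows": [
    [0, 1.6, 0, 0, 0],
    [0, 1.6, 0, 0, 0],
    [0, 1.6, 0, 0, 0],
    [0, 1.6, 0, 0, 0],
    [0, 1.6, 0, 0, 0],
    [0, 0.5, 0, 0, 0],
    [0, 0.5, 0, 0, 0],
    [0, 0, 0, 0, 0]
  ]
}}

```text
t: 6.28
ee_pos: [492.1, 401.1, 172.6]
orientation: [2.222, 2.221, 0.0]
ft_force: [-0.2, -0.7, -0.5]
width: 0.5
grasp_force: 0.0
```

```bash
python3 - <<'E'
from h import *
S=optics.get_image("side");T=optics.get_image("top")
print(get_obs()["ft_force"])
for a in blobs(T,84,96,120,80,4,100):
  for b in blobs(S,84,96,120,80,4,300):
    p,c=tri(a,b)
    if c<8 and 100<p[2]<230 and 380<p[1]<430: print("ball",a,b,p,c)
E
```

```text
[ 0.18129678 -0.91732364  0.37323081]
```

Emit:
{"api": "move_arm", "payload": {
  "rows": [
    [0, 0.4, 0, 0, 0],
    [0, 0.4, 0, 0, 0],
    [0, 0, 0, 0, 0]
  ]
}}

```text
t: 6.75
ee_pos: [500.4, 401.1, 172.7]
orientation: [2.222, 2.221, 0.001]
ft_force: [-0.6, -0.2, -0.1]
width: 0.0
grasp_force: 0.0
```

```bash
python3 - <<'E'
from h import *
S=optics.get_image("side");T=optics.get_image("top")
o=get_obs();print(o["ft_force"],o["ee_pos"])
print([b for b in blobs(S,82,98,100,60,4,300) if b[1]>270],[a for a in blobs(T,82,98,100,60,4,300) if a[0]<150])
cv2.imwrite("pics/l.png",np.hstack([cv2.resize(S[260:360,200:300],(400,400)),cv2.resize(T[160:260,70:170],(400,400))]))
E
```

```text
[ 0.39587805 -0.69952026 -0.06020899] [500.28263554 401.12483965 172.78856691]
[array([253.1, 289.6]), array([326.7, 273. ]), array([330.9, 273.1]), array([335.5, 273.5]), array([202.1, 298.9]), array([235.8, 309.6]), array([280.9, 310.8]), array([246.5, 312.7])] []
```

View pics/l.png

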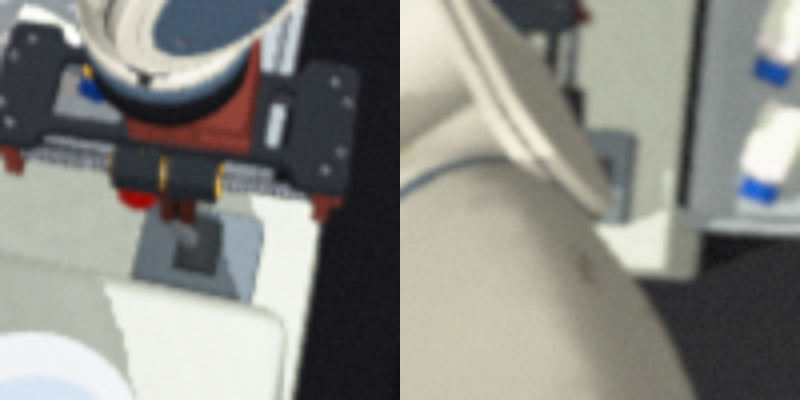

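The side view shows the ball at about (235,309), pushed ahead of the fingers, with the stem leaning over. There is no stop force yet, so I'll continue.

Emit:
{"api": "move_arm", "payload": {
  "rows": [
    [0, 0.4, 0, 0, 0],
    [0, 0.3, 0, 0, 0],
    [0, 0, 0, 0, 0]
  ]
}}

```text
t: 7.22
ee_pos: [507.4, 401.0, 172.7]
orientation: [2.222, 2.221, 0.0]
ft_force: [-0.4, -0.8, -0.1]
width: 0.9
grasp_force: 0.0
```

```bash
python3 - <<'E'
from h import *
S=optics.get_image("side")
o=get_obs();print(o["ft_force"],o["ee_pos"],o["joint_torque"][0])
print([(b,w("side",b,180)) for b in blobs(S,82,98,150,60,4,300) if b[1]>290])
E
```

```text
[-0.05539692  0.36317417 -0.13990924] [507.34440664 401.07305278 172.72313986] -0.038030873984098434
[(array([199.5, 299. ]), array([[605.22891391, 393.861906  , 180.        ]])), (array([231.3, 308.9]), array([[530.10734345, 405.24929302, 180.        ]])), (array([276.4, 309.9]), array([[432.06159794, 391.93834755, 180.        ]])), (array([238.3, 311.5]), array([[513.79155537, 408.63059103, 180.        ]]))]
```

Emit:
{"api": "move_arm", "payload": {
  "rows": [
    [0, 0.3, 0, 0, 0],
    [0, 0, 0, 0, 0]
  ]
}}

```text
t: 7.52
ee_pos: [508.0, 401.0, 172.6]
orientation: [-2.22, -2.219, 0.006]
ft_force: [-8.4, 0.4, 4.4]
width: 0.6
grasp_force: 4.5
```

Emit:
{"api": "move_arm", "payload": {
  "rows": [
    [0, 0.3, 0, 0, 0],
    [0, 0, 0, 0, 0]
  ]
}}

```text
t: 7.78
ee_pos: [508.2, 401.0, 172.5]
orientation: [-2.218, -2.217, 0.012]
ft_force: [-18.4, -0.2, 10.0]
width: 0.6
grasp_force: 9.6
```

Emit:
{"api": "move_arm", "payload": {
  "rows": [
    [0, 0.3, 0, 0, 0],
    [0, 0, 0, 0, 0]
  ]
}}

```text
t: 8.02
ee_pos: [508.5, 401.0, 172.4]
orientation: [-2.216, -2.215, 0.019]
ft_force: [-29.6, 1.1, 15.2]
width: 0.6
grasp_force: 14.8
```

Stop reached: 30 N, with no further travel. Backing off and going above bottle 1.

Emit:
{"api": "move_arm", "payload": {
  "rows": [
    [0, -2, 0, 0, 0],
    [0, -1, -3, 0, 0],
    [0, 0, -3, 0, 0],
    [-4.5, 4.3, 0, 0, 65],
    [-4.5, 4.4, 0, 0, 65],
    [-4.5, 4.5, 0, 0, 65],
    [0, 0, 0, -9.9, 65],
    [0, 0, 0, -9.9, 65],
    [0, 0, 0, -9.9, 65],
    [0, 0, 0, -9.9, 65]
  ]
}}

```text
t: 9.28
ee_pos: [617.1, 267.0, 232.8]
orientation: [1.33, 2.845, 0.001]
ft_force: [0.3, -0.1, 1.2]
width: 57.1
grasp_force: 0.0
```

Emit:
{"api": "move_arm", "payload": {
  "rows": [
    [0, 0, 3, -9.8, 65],
    [0, 0, 4, -9.8, 65],
    [0, 0, 4, -9.8, 65],
    [0, 0, 0, 0, 65]
  ]
}}

```text
t: 9.78
ee_pos: [614.8, 266.2, 119.7]
orientation: [-0.574, -3.084, 0.005]
ft_force: [-0.2, -0.5, 0.7]
width: 57.3
grasp_force: 0.0
```

```bash
python3 - <<'E'
from h import *
o=get_obs();print(o["ee_pos"],psi(o),o["width"],o["qpos"])
S=optics.get_image("side")
for b in blobs(S,82,98,120,60,15,300):
  if b[1]>290: print(b,w("side",b,181))
def need(o,x,y):
    X=R.from_rotvec(o["orientation"]).as_matrix(); return (X.T@(np.r_[x,y,0]-np.r_[o["ee_pos"][:2],0]))/10
print(need(o,618,268))
E
```

```text
[614.81642749 266.18797643 119.67324818] 158.8985226197055 57.283462130416304 [ 3.90927598e-01  6.09080222e-01  1.58202737e+00 -2.67862921e-04
  9.56320745e-01 -8.11431925e-01]
[231.5 305.7] [[530.99791407 398.39684521 181.        ]]
[-0.23177101  0.28366053 -0.0021307 ]
```

Emit:
{"api": "move_arm", "payload": {
  "rows": [
    [-0.2, 0.3, 2, 0, 65],
    [0, 0, 2, 0, 65],
    [0, 0, 2, 0, 65],
    [0, 0, 0, 0, 20],
    [0, 0, 0, 0, 20],
    [0, 0, 0, 0, 20],
    [0, 0, 0, 0, 20]
  ]
}}

```text
t: 10.7
ee_pos: [620.2, 269.4, 63.3]
orientation: [0.573, 3.088, 0.001]
ft_force: [-0.3, 0.1, 1.7]
width: 33.9
grasp_force: 30.0
```

Emit:
{"api": "move_arm", "payload": {
  "rows": [
    [0, 0, -3, 0, 20],
    [0, 0, -5, 0, 20],
    [-2.03, -5.29, -4, 0, 20],
    [-2.03, -5.29, 0, 0, 20],
    [-2.03, -5.29, 0, 0, 20],
    [-2.03, -5.29, 0, 0, 20],
    [-2.03, -5.29, 0, 0, 20],
    [-2.03, -5.29, 0, 0, 20],
    [-2.03, -5.29, 0, 0, 20],
    [-2.03, -5.29, 0, 0, 20]
  ]
}}

```text
t: 11.95
ee_pos: [619.6, -180.3, 179.2]
orientation: [0.573, 3.088, -0.0]
ft_force: [0.4, 0.4, -1.1]
width: 33.9
grasp_force: 30.0
```

Emit:
{"api": "move_arm", "payload": {
  "rows": [
    [-2.03, -5.29, 0, 0, 20],
    [-2.03, -5.29, 0, 0, 20],
    [-2.03, -5.29, 0, 0, 20],
    [0, 0, 0, 9.9, 20],
    [0, 0, 0, 9.9, 20],
    [0, 0, 0, 9.9, 20],
    [0, 0, 0, 9.9, 20],
    [0, 0, 0, 9.8, 20],
    [0, 0, 0, 9.8, 20],
    [0, 0, 0, 9.8, 20]
  ]
}}

```text
t: 13.2
ee_pos: [619.6, -348.5, 179.0]
orientation: [2.228, 2.215, 0.0]
ft_force: [0.3, 0.3, -1.5]
width: 33.9
grasp_force: 30.0
```

```bash
python3 - <<'E'
from h import *
o=get_obs();print(o["ee_pos"],psi(o),o["width"],o["grasp_force"])
T=optics.get_image("top");cv2.imwrite("pics/tote.png",cv2.resize(T[110:270,300:460],(600,600),interpolation=cv2.INTER_CUBIC))
for d in (-400,-411):
  print(d,pix("top",[(440,d+90,70),(680,d+90,70),(680,d-90,70),(440,d-90,70)]).round(1).tolist())
E
```

```text
[ 619.57068488 -348.4508515   179.0306041 ] 89.65629471399478 33.939867931689264 29.951991140842438
-400 [[354.0, 225.3], [351.2, 150.0], [407.5, 150.7], [412.1, 225.9]]
-411 [[357.5, 225.3], [354.7, 150.0], [410.9, 150.8], [415.7, 226.0]]
```

View pics/tote.png

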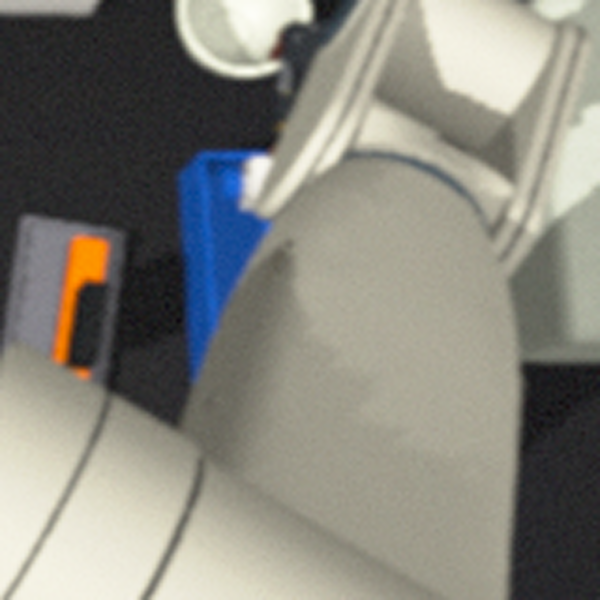

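The tote rim matches a centre of about (560,−407). The bottle is held at its near-top corner, so I'll move to (612,−415) and descend.

Emit:
{"api": "move_arm", "payload": {
  "rows": [
    [-3.3, -0.4, 0, 0, 20],
    [-3.3, -0.4, 0, 0, 20],
    [0, 0, 4, 0, 20],
    [0, 0, 5, 0, 20],
    [0, 0, 4, 0, 20],
    [0, 0, 2, 0, 20],
    [0, 0, 1, 0, 20],
    [0, 0, 0, 0, 20]
  ]
}}

```text
t: 14.25
ee_pos: [612.0, -414.7, 19.3]
orientation: [2.221, 2.221, 0.0]
ft_force: [0.6, 0.4, -0.7]
width: 33.1
grasp_force: 30.0
```

Emit:
{"api": "move_arm", "payload": {
  "rows": [
    [0, 0, 0.3, 0, 20],
    [0, 0, 0, 0, 20]
  ]
}}

```text
t: 14.5
ee_pos: [612.1, -414.8, 16.8]
orientation: [2.221, 2.22, 0.0]
ft_force: [0.4, -0.1, 0.1]
width: 33.9
grasp_force: 30.0
```

Emit:
{"api": "move_arm", "payload": {
  "rows": [
    [0, 0, 0.2, 0, 20],
    [0, 0, 0, 0, 20]
  ]
}}

```text
t: 14.75
ee_pos: [611.6, -414.4, 13.8]
orientation: [2.222, 2.221, -0.0]
ft_force: [-0.1, 0.4, -0.4]
width: 33.9
grasp_force: 30.0
```

Emit:
{"api": "move_arm", "payload": {
  "rows": [
    [0, 0, 0.2, 0, 20],
    [0, 0, 0, 0, 20]
  ]
}}

```text
t: 15.0
ee_pos: [611.8, -414.5, 13.3]
orientation: [2.222, 2.221, 0.0]
ft_force: [-3.2, 2.4, 10.3]
width: 33.7
grasp_force: 30.0
```

Emit:
{"api": "move_arm", "payload": {
  "rows": [
    [0, 0, 0.2, 0, 20],
    [0, 0, 0, 0, 20]
  ]
}}

```text
t: 15.25
ee_pos: [611.8, -414.6, 13.3]
orientation: [2.222, 2.221, -0.0]
ft_force: [-8.0, 5.8, 22.2]
width: 34.0
grasp_force: 30.0
```

Floor contact. Release and return for bottle 2 at (524,276).

Emit:
{"api": "move_arm", "payload": {
  "rows": [
    [0, 0, -0.2, 0, 65],
    [0, 0, 0, 0, 65],
    [0, 0, -2, 0, 65],
    [0, 0, -5, 0, 65],
    [0, 0, -5, 0, 65],
    [4, -0.7, -5, 0, 65],
    [5.8, -0.7, 0, 0, 65],
    [5.8, -0.7, 0, 0, 65],
    [5.8, -0.7, 0, 0, 65],
    [5.8, -0.7, 0, 0, 65]
  ]
}}

```text
t: 16.5
ee_pos: [576.8, -142.0, 181.5]
orientation: [2.221, 2.22, 0.001]
ft_force: [0.7, -0.5, 0.8]
width: 57.1
grasp_force: 0.0
```

Emit:
{"api": "move_arm", "payload": {
  "rows": [
    [5.8, -0.8, 0, 0, 65],
    [5.8, -0.8, 0, 0, 65],
    [5.8, -0.8, 0, 0, 65],
    [5.8, -0.8, 0, 0, 65],
    [5.8, -0.8, 0, 0, 65],
    [5.8, -0.7, 0, 0, 65],
    [5.8, -0.7, 0, 0, 65],
    [1.3, 0, 0, -9.9, 65],
    [0, 0, 0, -9.9, 65],
    [0, 0, 0, -9.9, 65]
  ]
}}

```text
t: 17.75
ee_pos: [523.0, 276.0, 181.2]
orientation: [1.569, 2.721, 0.001]
ft_force: [0.3, -0.0, 0.0]
width: 57.2
grasp_force: 0.0
```

Emit:
{"api": "move_arm", "payload": {
  "rows": [
    [0, 0, 0, -9.9, 65],
    [0, 0, 2, -9.9, 65],
    [0, 0, 3, -9.9, 65],
    [0, 0, 2, -9.9, 65],
    [0, 0, 0, 0, 65]
  ]
}}

```text
t: 18.38
ee_pos: [522.3, 275.0, 109.7]
orientation: [-0.567, -3.088, 0.002]
ft_force: [0.6, 0.0, 0.8]
width: 57.1
grasp_force: 0.0
```

```bash
cat >> h.py <<'E'
def need(o,x,y):
    X=R.from_rotvec(o["orientation"]).as_matrix(); return (X.T@(np.r_[x,y,0]-np.r_[o["ee_pos"][:2],0]))/10
E
python3 - <<'E'
from h import *
o=get_obs();print(o["ee_pos"],psi(o),o["width"],need(o,524,276))
T=optics.get_image("top");cv2.imwrite("pics/tote2.png",cv2.resize(T[120:250,340:440],(460,600),interpolation=cv2.INTER_CUBIC))
E
```

```text
[522.28589593 275.02496587 109.71023087] 159.19450386794853 57.05226517465943 [-0.12559998  0.15202928 -0.00043197]
```

View pics/tote2.png

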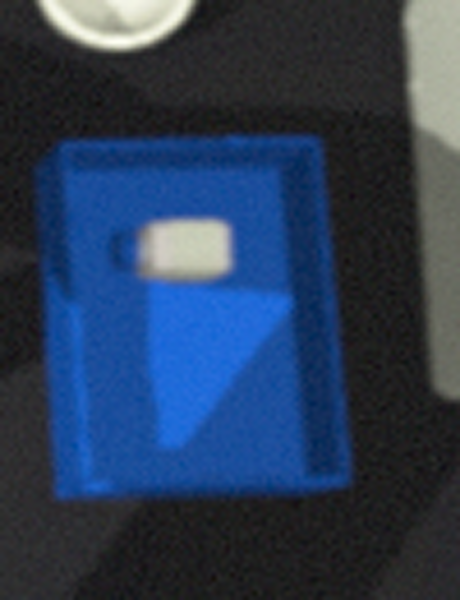

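Bottle 1 lies flat in the tote (crop (185,250)), well clear of the walls. Now grasp bottle 2.

Emit:
{"api": "move_arm", "payload": {
  "rows": [
    [-0.1, 0.1, 2, 0, 65],
    [0, 0, 2, 0, 65],
    [0, 0, 0.8, 0, 65],
    [0, 0, 0, 0, 20],
    [0, 0, 0, 0, 20],
    [0, 0, 0, 0, 20],
    [0, 0, 0, 0, 20]
  ]
}}

```text
t: 19.3
ee_pos: [524.6, 276.1, 62.7]
orientation: [0.565, 3.09, 0.001]
ft_force: [-0.5, -0.3, 1.0]
width: 33.6
grasp_force: 29.9
```

Emit:
{"api": "move_arm", "payload": {
  "rows": [
    [0, 0, -3, 0, 20],
    [0, 0, -5, 0, 20],
    [-1.93, -5.42, -4, 0, 20],
    [-1.93, -5.42, 0, 0, 20],
    [-1.93, -5.42, 0, 0, 20],
    [-1.93, -5.42, 0, 0, 20],
    [-1.93, -5.42, 0, 0, 20],
    [-1.93, -5.42, 0, 0, 20],
    [-1.93, -5.42, 0, 0, 20],
    [-1.93, -5.42, 0, 0, 20]
  ]
}}

```text
t: 20.55
ee_pos: [515.2, -179.9, 178.3]
orientation: [0.565, 3.09, -0.0]
ft_force: [0.5, 0.0, -0.9]
width: 34.0
grasp_force: 29.9
```

Emit:
{"api": "move_arm", "payload": {
  "rows": [
    [-1.93, -5.42, 0, 0, 20],
    [-1.93, -5.42, 0, 0, 20],
    [-1.93, -5.42, 0, 0, 20],
    [-1.93, -5.42, 0, 9.9, 20],
    [0, 0, 0, 9.9, 20],
    [0, 0, 0, 9.9, 20],
    [0, 0, 0, 9.9, 20],
    [0, 0, 0, 9.9, 20],
    [0, 0, 0, 9.8, 20],
    [0, 0, 0, 9.8, 20]
  ]
}}

```text
t: 21.8
ee_pos: [510.9, -408.0, 178.1]
orientation: [2.224, 2.219, 0.0]
ft_force: [-0.3, 0.8, -0.7]
width: 33.5
grasp_force: 29.9
```

Emit:
{"api": "move_arm", "payload": {
  "rows": [
    [-0.5, 0, 3, 0, 20],
    [0, 0, 5, 0, 20],
    [0, 0, 5, 0, 20],
    [0, 0, 2, 0, 20],
    [0, 0, 1, 0, 20],
    [0, 0, 0.4, 0, 20],
    [0, 0, 0, 0, 20]
  ]
}}

```text
t: 22.68
ee_pos: [511.7, -413.7, 15.2]
orientation: [2.216, 2.224, 0.0]
ft_force: [0.2, 0.6, -0.1]
width: 33.9
grasp_force: 29.9
```

Emit:
{"api": "move_arm", "payload": {
  "rows": [
    [0, 0, 0.2, 0, 20],
    [0, 0, 0, 0, 20]
  ]
}}

```text
t: 22.92
ee_pos: [511.5, -413.5, 12.7]
orientation: [2.217, 2.224, 0.0]
ft_force: [0.6, -0.9, 1.0]
width: 33.7
grasp_force: 29.9
```

Emit:
{"api": "move_arm", "payload": {
  "rows": [
    [0, 0, 0.2, 0, 20],
    [0, 0, 0, 0, 20]
  ]
}}

```text
t: 23.18
ee_pos: [511.4, -413.5, 12.7]
orientation: [2.217, 2.224, 0.0]
ft_force: [-5.4, 4.6, 20.3]
width: 33.8
grasp_force: 29.9
```

Emit:
{"api": "move_arm", "payload": {
  "rows": [
    [0, 0, -0.3, 0, 65],
    [0, 0, 0, 0, 65],
    [0, 0, -2, 0, 65],
    [0, 0, -5, 0, 65],
    [0, 0, -5, 0, 65],
    [4.5, 0.4, -4, 0, 65],
    [5.2, 0.4, 0, 0, 65],
    [5.2, 0.4, 0, 0, 65],
    [5.2, 0.4, 0, 0, 65],
    [0, 0, 0, -10, 65]
  ]
}}

```text
t: 24.42
ee_pos: [526.4, -208.8, 174.1]
orientation: [-2.007, -2.417, -0.001]
ft_force: [-0.3, -0.4, -0.6]
width: 57.0
grasp_force: 0.0
```

Emit:
{"api": "move_arm", "payload": {
  "rows": [
    [0, 0, 0, -10, 65],
    [0, 0, 0, -10, 65],
    [0, 0, 0, -10, 65],
    [0, 0, 0, -10, 65],
    [0, 0, 0, -10, 65],
    [0, 0, 0, -10, 65],
    [0, 0, 0, -10, 65],
    [0, 0, 0, 0, 65]
  ]
}}

```text
t: 25.42
ee_pos: [526.5, -212.1, 173.8]
orientation: [0.271, 3.129, -0.0]
ft_force: [0.2, -0.5, 0.2]
width: 56.8
grasp_force: 0.0
```

```bash
python3 - <<'E'
from h import *
o=get_obs();print(o["ee_pos"],psi(o),o["width"],need(o,527.9,-212.8))
T=optics.get_image("top");S=optics.get_image("side");cv2.imwrite("pics/p.png",np.hstack([cv2.resize(T[120:270,280:430],(400,400)),cv2.resize(S[80:230,180:330],(400,400))]))
E
```

```text
[ 526.50990786 -212.06195261  173.8037837 ] 170.10244210323597 56.76467368392057 [-1.49626321e-01 -4.88123638e-02  1.35485015e-04]
```

View pics/p.png

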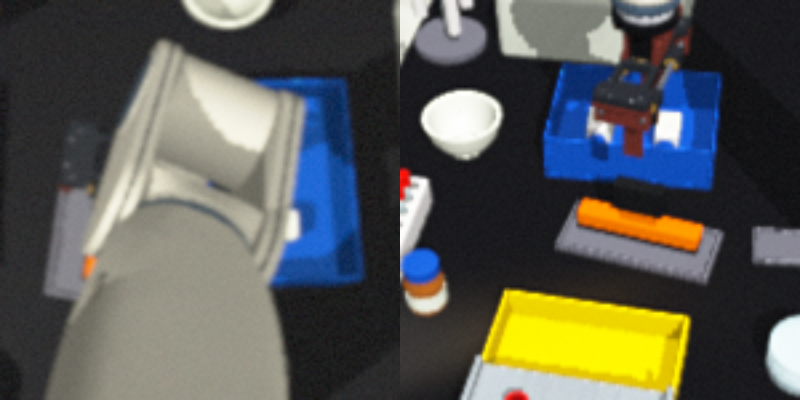

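Both bottles are in the tote, and the gripper is above the pusher's black grip (side crop (640,190)). Descend and grip.

Emit:
{"api": "move_arm", "payload": {
  "rows": [
    [-0.1, 0, 4, 0, 65],
    [0, 0, 4, 0, 65],
    [0, 0, 3, 0, 65],
    [0, 0, 1, 0, 65],
    [0, 0, 0, 0, 65],
    [0, 0, 0, 0, 5],
    [0, 0, 0, 0, 5],
    [0, 0, 0, 0, 5],
    [0, 0, 0, 0, 5],
    [0, 0, 0, 0, 5]
  ]
}}

```text
t: 26.78
ee_pos: [527.6, -212.4, 53.3]
orientation: [0.269, 3.129, -0.0]
ft_force: [-0.8, -0.5, 4.7]
width: 22.0
grasp_force: 30.0
```

Emit:
{"api": "move_arm", "payload": {
  "rows": [
    [0, 0, -3, 0, 5],
    [0, 0, -5, 0, 5],
    [0, 0, -5, -9, 5],
    [-0.4, 5.6, 0, 0, 5],
    [-0.4, 5.6, 0, 0, 5],
    [-0.4, 5.6, 0, 0, 5],
    [-0.4, 5.6, 0, 0, 5],
    [-0.4, 5.6, 0, 0, 5],
    [-0.4, 5.6, 0, 0, 5],
    [-0.4, 5.6, 0, 0, 5]
  ]
}}

```text
t: 28.02
ee_pos: [560.5, 181.2, 182.6]
orientation: [-0.022, -3.141, 0.0]
ft_force: [-0.1, 0.2, -1.6]
width: 21.9
grasp_force: 30.0
```

Emit:
{"api": "move_arm", "payload": {
  "rows": [
    [-0.4, 5.6, 0, 0, 5],
    [0, 0, 3, 0, 5],
    [0, 0, 1, 0, 5],
    [0, 0, 0, 0, 5]
  ]
}}

```text
t: 28.52
ee_pos: [564.9, 234.5, 142.0]
orientation: [-0.023, -3.139, 0.002]
ft_force: [0.2, -0.6, -2.1]
width: 21.7
grasp_force: 30.0
```

```bash
python3 - <<'E'
from h import *
o=get_obs();print(o["ee_pos"],psi(o),o["width"],need(o,566.4,236))
T=optics.get_image("top");S=optics.get_image("side")
for im,c in((T,"top"),(S,"side")): print(c,[(b,w(c,b,65).round()) for b in blobs(im,84,96,120,80,15,300)if 150<b[0]<300])
cv2.imwrite("pics/d.png",np.hstack([cv2.resize(T[120:270,100:250],(400,400)),cv2.resize(S[200:350,150:300],(400,400))]))
E
```

```text
[564.90524302 234.46408547 141.99518814] 179.1454193824845 21.689903230304477 [-0.14716788  0.15580332 -0.00050725]
top [(array([203.3,  79.9]), array([[913., 168.,  65.]])), (array([212.9, 167.4]), array([[619., 129.,  65.]])), (array([204.9, 200.9]), array([[511., 151.,  65.]]))]
side [(array([180. , 148.5]), array([[ 850., -202.,   65.]])), (array([164.8, 150. ]), array([[ 902., -186.,   65.]])), (array([235.7, 223.6]), array([[587.,  95.,  65.]])), (array([258.5, 242.5]), array([[509., 151.,  65.]])), (array([222.9, 258.6]), array([[599., 219.,  65.]])), (array([231.5, 305.7]), array([[548., 349.,  65.]]))]
```

View pics/d.png

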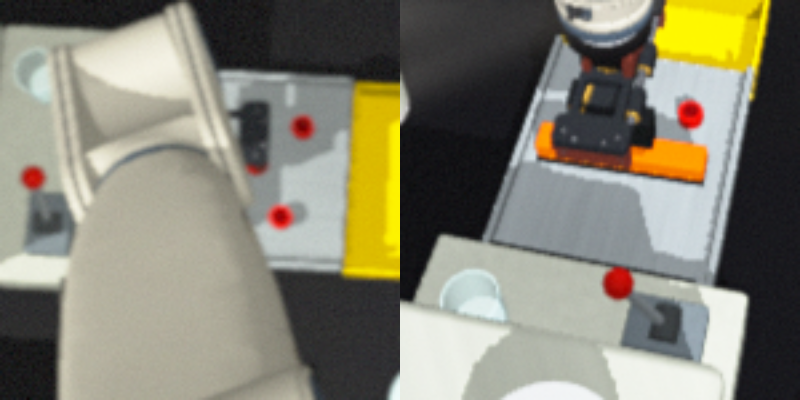

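The lever is fully over, and the pusher is centred over the deck behind the caps, still raised. Lower to the deck.

Emit:
{"api": "move_arm", "payload": {
  "rows": [
    [0, 0.2, 2, 0, 5],
    [0, 0, 1.5, 0, 5],
    [0, 0, 0.2, 0, 5],
    [0, 0, 0, 0, 5]
  ]
}}

```text
t: 29.12
ee_pos: [565.6, 237.2, 105.5]
orientation: [-0.022, -3.141, 0.0]
ft_force: [-0.0, -0.0, -0.9]
width: 21.4
grasp_force: 30.0
```

Emit:
{"api": "move_arm", "payload": {
  "rows": [
    [0, 0, 0.2, 0, 5],
    [0, 0, 0, 0, 5]
  ]
}}

```text
t: 29.38
ee_pos: [565.9, 237.4, 104.2]
orientation: [0.022, 3.141, 0.0]
ft_force: [0.2, -0.7, -1.8]
width: 22.3
grasp_force: 30.0
```

Emit:
{"api": "move_arm", "payload": {
  "rows": [
    [0, -1, 0, 0, 5],
    [0, -1.5, 0, 0, 5],
    [0, -1.5, 0, 0, 5],
    [0, -1.5, 0, 0, 5],
    [0, -1.5, 0, 0, 5],
    [0, -1.5, 0, 0, 5],
    [0, -1.5, 0, 0, 5],
    [0, -1.5, 0, 0, 5],
    [0, -1.5, 0, 0, 5],
    [0, -1.5, 0, 0, 5]
  ]
}}

```text
t: 30.62
ee_pos: [563.6, 91.3, 103.9]
orientation: [0.022, 3.141, 0.0]
ft_force: [0.4, 0.5, -1.6]
width: 21.9
grasp_force: 30.0
```

Emit:
{"api": "move_arm", "payload": {
  "rows": [
    [0, -1.5, 0, 0, 5],
    [0, -1.5, 0, 0, 5],
    [0, -1.2, 0, 0, 5],
    [0, 0, 0, 0, 5],
    [0, 0, 0, 0, 5]
  ]
}}

```text
t: 31.25
ee_pos: [563.1, 50.4, 103.9]
orientation: [0.023, 3.141, 0.0]
ft_force: [-1.0, -0.0, -0.6]
width: 21.8
grasp_force: 30.0
```

```bash
python3 - <<'E'
from h import *
o=get_obs();print(o["ee_pos"],psi(o),o["width"],o["ft_force"])
T=optics.get_image("top");S=optics.get_image("side")
for im,c in((T,"top"),(S,"side")): print(c,[(b,w(c,b,15).round()) for b in blobs(im,84,96,120,80,8,300)if 150<b[0]<300])
cv2.imwrite("pics/e.png",np.hstack([cv2.resize(T[120:270,150:300],(400,400)),cv2.resize(S[160:310,170:320],(400,400))]))
E
```

```text
[563.10903263  50.43228293 103.93036873] 179.17676795204233 21.808750020603302 [-9.72497390e-01 -8.15110137e-04 -6.06104977e-01]
top [(array([203.3,  79.9]), array([[936., 173.,  15.]]))]
side [(array([180. , 148.5]), array([[ 874., -254.,   15.]])), (array([164.8, 150. ]), array([[ 929., -237.,   15.]])), (array([250.8, 176.5]), array([[ 583., -149.,   15.]])), (array([236.6, 176.7]), array([[ 633., -141.,   15.]])), (array([241.1, 206.3]), array([[593., -12.,  15.]])), (array([231.5, 305.7]), array([[555., 328.,  15.]]))]
```

View pics/e.png

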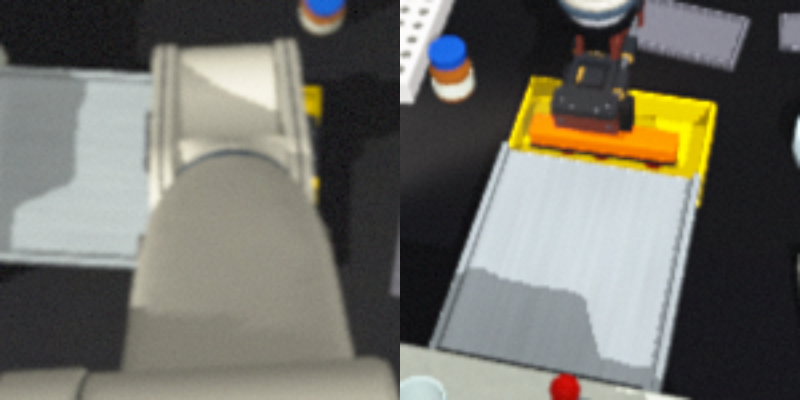

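The deck is clear, and the caps have gone over the edge under the pusher at side crop (650,165). Now I'll return the pusher to the rest.

Emit:
{"api": "move_arm", "payload": {
  "rows": [
    [0, 0, -4, 0, 5],
    [0, 0, -4, 0, 5],
    [0.67, -5, 0, 0, 5],
    [0.67, -5, 0, 0, 5],
    [0.67, -5, 0, 0, 5],
    [0.67, -5, 0, 0, 5],
    [0.67, -5, 0, 9.3, 5],
    [0, 0, 0, 0, 5]
  ]
}}

```text
t: 32.35
ee_pos: [525.7, -201.6, 184.0]
orientation: [0.284, 3.128, -0.001]
ft_force: [-0.2, -0.3, -1.9]
width: 21.9
grasp_force: 30.0
```

```bash
python3 - <<'E'
from h import *
o=get_obs();print(o["ee_pos"],psi(o),o["width"],need(o,526,-201))
T=optics.get_image("top");S=optics.get_image("side")
for im,c in((T,"top"),(S,"side")): print(c,[(b,w(c,b,17).round()) for b in blobs(im,84,96,120,60,8,300)if 150<b[0]<300])
E
```

```text
[ 525.72982795 -201.63183798  183.95718623] 169.63926492841026 21.86117278342999 [-1.52133928e-02  6.70124903e-02 -2.16104966e-05]
top [(array([203.3,  79.9]), array([[935., 173.,  17.]])), (array([247.4, 172.4]), array([[615.,  20.,  17.]])), (array([246.9, 184.6]), array([[574.,  21.,  17.]])), (array([245.5, 204.1]), array([[510.,  25.,  17.]]))]
side [(array([276.8,  96.6]), array([[ 551., -637.,   17.]])), (array([286.1,  95.1]), array([[ 512., -654.,   17.]])), (array([264.1,  97.4]), array([[ 605., -623.,   17.]])), (array([264.7, 125.3]), array([[ 575., -434.,   17.]])), (array([180. , 148.5]), array([[ 873., -252.,   17.]])), (array([164.8, 150. ]), array([[ 928., -235.,   17.]])), (array([233. , 212.9]), array([[613.,  21.,  17.]])), (array([245.1, 215. ]), array([[573.,  23.,  17.]])), (array([264.9, 218.4]), array([[508.,  27.,  17.]])), (array([231.5, 305.7]), array([[555., 329.,  17.]]))]
```

All three caps are in the bin, at (614,20), (574,22) and (509,26). Lower the pusher.

Emit:
{"api": "move_arm", "payload": {
  "rows": [
    [0, 0, 4, 0, 5],
    [0, 0, 4, 0, 5],
    [0, 0, 3, 0, 5],
    [0, 0, 1.3, 0, 5],
    [0, 0, 0.5, 0, 5],
    [0, 0, 0, 0, 5]
  ]
}}

```text
t: 33.2
ee_pos: [526.7, -199.0, 56.5]
orientation: [0.275, 3.129, -0.0]
ft_force: [-0.5, -0.1, -1.5]
width: 22.3
grasp_force: 30.0
```

Emit:
{"api": "move_arm", "payload": {
  "rows": [
    [0, 0, 0.2, 0, 5],
    [0, 0, 0, 0, 5]
  ]
}}

```text
t: 33.45
ee_pos: [526.3, -199.4, 54.6]
orientation: [0.277, 3.128, -0.0]
ft_force: [-0.2, 0.4, -1.2]
width: 21.9
grasp_force: 30.0
```

Emit:
{"api": "move_arm", "payload": {
  "rows": [
    [0, 0, 0.2, 0, 5],
    [0, 0, 0, 0, 5]
  ]
}}

```text
t: 33.7
ee_pos: [526.5, -199.4, 53.3]
orientation: [0.277, 3.128, -0.0]
ft_force: [-3.8, 1.0, 11.0]
width: 22.1
grasp_force: 30.0
```

Emit:
{"api": "move_arm", "payload": {
  "rows": [
    [0, 0, 0, 0, 70],
    [0, 0, 0, 0, 70],
    [0, 0, 0, 0, 70],
    [0, 0, -2, 0, 70],
    [0, 0, -4, 0, 70],
    [0, 0, -5, 0, 70],
    [0, -5, -5, 0, 70],
    [0, -6, 0, 0, 70],
    [0, -6, 0, 0, 70],
    [0, -6, 0, 0, 70]
  ]
}}

```text
t: 34.95
ee_pos: [486.1, -421.6, 206.2]
orientation: [0.277, 3.129, -0.0]
ft_force: [0.4, 1.0, 0.0]
width: 61.5
grasp_force: 0.0
```

Emit:
{"api": "move_arm", "payload": {
  "rows": [
    [0, -6, 0, 0, 70],
    [0, -6, 0, 0, 70],
    [0, -6, 0, 0, 70],
    [0, 0, 0, 0, 70]
  ]
}}

```text
t: 35.45
ee_pos: [453.1, -600.8, 205.1]
orientation: [-0.283, -3.129, 0.001]
ft_force: [1.0, 0.7, -0.4]
width: 61.6
grasp_force: 0.0
```

```bash
python3 - <<'E'
from h import *
print(get_obs()["ee_pos"])
T=optics.get_image("top");S=optics.get_image("side")
h,s,v=cv2.split(cv2.cvtColor(T,cv2.COLOR_BGR2HSV))
print("pusher",rect("top",(h>5)&(h<20)&(s>150)&(v>100)&(np.arange(512)[None]<340),35))
cv2.imwrite("pics/f.png",np.hstack([cv2.resize(T[110:260,90:440],(800,343)),])); 
a=cv2.resize(T[110:260,90:440],(700,300),interpolation=cv2.INTER_CUBIC);b=cv2.resize(S[100:340,120:400],(350,300),interpolation=cv2.INTER_CUBIC)
cv2.imwrite("pics/f.png",np.vstack([a,np.hstack([b,np.zeros((300,350,3),np.uint8)])]))
E
```

```text
[ 453.13853105 -600.82265739  205.08668265]
pusher (array([ 527.2, -197.7]), array([171.1,  32.4]), -10.0, array([ 523.3, -194.7], dtype=float32))
```

View pics/f.png

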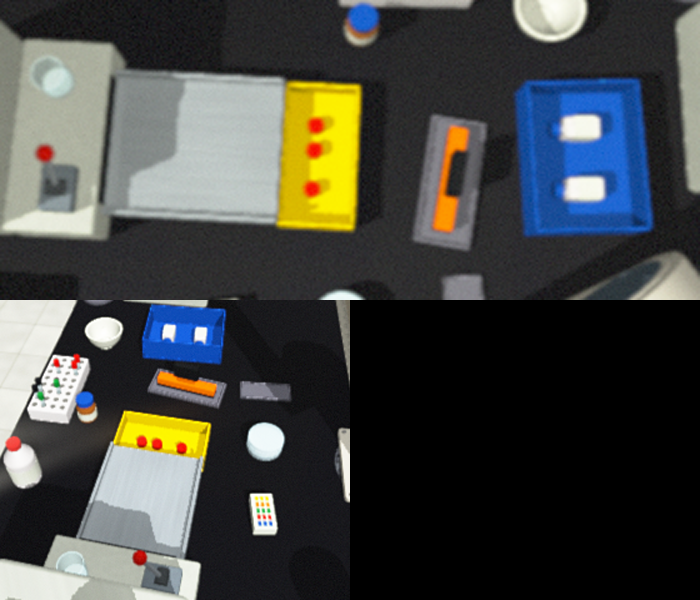

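The picture shows the lever over at (45,153), three caps in the bin at about (315,125), (314,150) and (312,188), and the pusher upright in the rest at (452,178). Both bottles lie flat in the tote at (580,128) and (583,188). The jar and beaker stand where they were.

```bash
python3 -c "from workcell import close_job; print(close_job())"
```

```text
the job is handed in; nothing more can be done
None
```

The job is done and handed in at about 35 s of the 72 s allowed: capper off, both bottles flat in the tote, three caps in the scrap bin, pusher upright in its rest, jar and beaker untouched; the hand-in returned no verdict.

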